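# Lift a glazed tile off the drying battens onto the kiln bars

## Task

With the tile lifter, take the square glazed tile off its drying battens and set it on the pair of bars on the kiln shelf, centred over the bars and square to them; keep the tile level on the way and never touch it with the fingers. Leave the round tile and the bowl where they stand, and lay the lifter flat on the bench again, on the bare bench top, when you are done.

Things in the scene. Friction and masses are not known exactly. Their poses are not given: they have to be found in the camera images.
- lifter: Loose tile lifter, 0.28 kg: flat steel blade 115 (x) by 66 (y) by 3 mm lying flat on the bench, handle folded up from its rear edge. Origin: centre of the blade's underside; +x to the blade's free front edge. The handle leans BACK (to -x) 35 degrees from vertical: a steel tang, then, from 35 to 100 mm up the slope from the bend at x = -57.5 mm, a flat beech grip 96 mm wide (y) and 18 mm thick.
- lifter_grip (a point): Middle of the lifter's grip, 70 mm up its slope: 97.6 mm behind the blade's centre (-x), 58.8 mm above the blade's underside. Axes as lifter. Held across the 18 mm thickness, one finger on the front face and one on the back face, the fingers pointing down along the slope, so that the gripper leans 35 degrees from vertical.
- tile_mid (a point): Centre (half-way up) of the square glazed tile, 110 x 110 x 8 mm, about 0.19 kg, loose, glazed face up (z up, sides along x and y). It bridges one of the two pairs of battens on the ware board, its underside 34 mm above the bench.
- ware_board: Fixed plywood board, 180 (x) by 260 (y) by 18 mm, on the bench; origin: centre of its underside. Two pairs of battens run along x, centred at y = -62.5 and +62.5 mm; each batten 150 mm long, 14 wide, 16 high (top 34 mm above the bench). Between those of a pair is a channel 82 mm wide and 16 mm high, open at its ends; its -x end looks to the robot's right. A tile lies on each pair.
- kiln_shelf: Fixed kiln shelf, a grey slab 190 mm (x) by 260 mm (y) by 15 mm on three stub props, its top 40 mm above the bench; origin: below its centre at bench height. One half (y = -62.5 or +62.5 mm) carries the pair of kiln bars, the other half the bowl.
- kiln_bars: Pair of fixed white ceramic bars on the kiln shelf, running along x, each 130 mm long, 12 mm wide and 16 mm high, with an 82 mm wide free channel between them, open at its ends; the -x end looks to the robot's right. Origin: midway between the bars, half-way along, at their underside (shelf top, 40 mm above the bench). A tile set on them has its underside 16 mm above it.
- round_tile: Round glazed tile, 110 mm across, 8 mm thick, loose on the other pair of battens; origin: centre of its underside. To be left alone.
- bowl: Small clay bowl, 84 mm across the rim and 42 mm high, loose on the kiln shelf beside the bars; origin: centre of its underside. To be left alone.
Mind the look-alikes: they are no part of the job. What is shaped like the lifter but red is not meant.

How it is judged (in metres and radians):
On the way, in this order (a step that is already met when the one before it is completed fails the run):
1. the square tile is lifted clear of its battens, level, on the lifter (z of tile_mid in the frame of ware_board above 0.053 m and contact force between tile and lifter above 0.7 N and angle between tile_mid's own z axis and vertical below 0.25 rad), for 0.2 s.
2. the tile rests on the kiln bars, off the lifter (horizontal distance between tile_mid and kiln_bars below 0.015 m and z of tile_mid in the frame of kiln_bars below 0.0225 m and angle between tile_mid's own z axis and vertical below 0.05 rad and contact force between tile and kiln_bars above 0.7 N and contact force between tile and lifter below 0.1 N), for 0.3 s.
At the end, for the whole second after the job is handed in: The square tile lies at rest, level, glaze up, on both kiln bars, centre within 15 mm of the middle of the pair, sides within 0.15 rad of the bars; the lifter lies still, blade flat on the bare bench; the round tile and the bowl are within 15 mm of where they stood (horizontal distance between tile_mid and kiln_bars below 0.015 m and z of tile_mid in the frame of kiln_bars between 0.0175 and 0.0225 m and angle between each of tile_mid, lifter's own z axis and vertical below 0.05 rad and (angle between the x axis of tile_mid and the x axis of kiln_bars, either way round below 0.15 rad or angle between the x axis of tile_mid and the y axis of kiln_bars, either way round below 0.15 rad) and linear speed of each of tile, lifter below 0.01 m/s and height (world z) of lifter between -0.003 and 0.005 m); the robot touches nothing.
It fails at once if the fingers touch the square tile (contact force between tile and the fingers above 0.3 N).
It fails at once if the square tile tips by more than 20 degrees (angle between tile_mid's own z axis and vertical above 0.35 rad).
It fails at once if the round tile is disturbed by more than 15 mm (distance of round_tile from where it was at the start of the episode above 0.015 m).
It fails at once if the bowl is disturbed by more than 15 mm (distance of bowl from where it was at the start of the episode above 0.015 m).
It also fails if it takes over 72 s, if anything falls off the work surface, if the arm or the gripper's body presses on something with over 40 N, if the wrist force passes 120 N, or if a joint passes its speed limit or range.

## Robot

A 6-joint arm with a two-finger parallel gripper is mounted at the origin on the work surface. World frame = base frame: x ahead of the robot, y to its left, z up, the work surface at z = 0. Lengths are in m, angles in degrees, forces in N, time in s.
With the tool pointing down it reaches from about 0.425 to 1.125 m from the base axis. Payload 14.9 kg.
Tool frame: the origin (TCP) lies on the centre line of the jaws, within the pads' length; the fingertips stand 14 mm ahead of it and the grasp point (between the pads) lies 5 mm behind it; z points along the fingers, y is the line along which they close (so a half turn about z gives the same grasp; the last joint's range is limited). The gripper opens to 91 mm and grips with 3 to 60 N. Pads are 32 mm wide; open, the fingers measure 118 mm over their backs; the gripper's body (76 mm by 178 mm) begins 60 mm behind the grasp point.
Start: joints at [67.764, 21.709, 99.362, -0, 58.929, -1.908], TCP at [0.243, 0.656, 0.228] pointing down, gripper open.
Joint ranges: [-158.91, 158.91], [-42.39, 125.64], [0.06, 152.35], [-60.88, 240.88], [17.5, 164.5], [-176.32, 176.32]. Speed limits (degrees/s): [108.29, 108.29, 136.94, 180, 180, 180].

## Interface

Orientations are given as [roll, pitch, yaw] about the fixed x, y, z axes, in that order (R = Rz(yaw) Ry(pitch) Rx(roll)).
In Python, from bench import robot, get_image gives the robot as it stands.
- The arm moves only by the shell command python3 -m crank 'ROWS'. ROWS is JSON, a list that holds one entry, the list of rows, each a list of 7 numbers: the shift along the tool's x, y, z in units of 0.15 m (1.0 is 0.15 m), then the turn, a rotation vector about the tool's x, y, z in units of 90 degrees (1.0 is 90 degrees), then the closure in counts, from 0 (fully open) to 255 (shut). In form: [[[tx, ty, tz, ax, ay, az, gripper], ...]]. A call has 1 to 20 rows; each row shifts and turns the commanded pose from where the row before left it, along the tool's axes as they then stand; what a row does not reach is not made up. A row lasts 1/8 s, in which the tool goes at most 62.5 mm and 10.7 degrees, less where a joint would pass 70% of its speed; a pose out of reach is approached as far as the arm can. A call with a number of a shift or a turn outside -1 to 1 is refused whole. A call with a gripper value outside its range is refused whole. The fingers move at their own pace and stop on an object; the grip force is fixed at half the most. Time passes only in rows, so rows that do not move let the fingers close. It gives the time, the measured TCP pose, the force, the opening and the grip force at its end, in the units of the state.
- robot.read_state(): the state, without advancing time (a new reading comes with each control period).
- get_image(name): name is "scene" or "top"; returns a dict with "image" (400x640x3 uint8, red, green, blue), "intrinsics" (3x3 intrinsics, pixels), "cam_to_world" (4x4, takes a point from camera to world coordinates). Camera axes: x right, y up, looking along -z (the intrinsics and any distortion apply to the point x, -y, -z); pixel columns grow to the right and rows downward; lengths in m; the calibration is good to about 2 mm. A picture is of the moment at which its call begins. There is no depth.
- robot.sign_off(): hands the job in; it is judged then, once.
The state is a dict: "t": time; "joint_positions": joint angles; "dq": joint speeds; "joint_efforts": joint torques, N m; "position": TCP position; "tool_rot": TCP orientation; "ft_force": force on the tool from outside, world axes, zero at the start; "torque": the same for the moment, N m; "grip_width": opening from 0.0 (shut) to 1.0 (fully open); "grasp_force": force on a finger pad.
Only numpy, scipy, OpenCV 4.12 (cv2) and the standard library are available. Lean on these libraries where they do the work, as an engineer would, in place of code of your own. Each camera call takes 0.05 s, during which the arm holds its last target. There are 200 camera calls.

## Working session

There is one attempt and no reset: what is moved stays moved. The work goes in short steps, Python scripts to look and compute and a shell command to move; the robot and the scene stay as the last step left them, time stands still between calls to the robot, and variables do not carry over. Pictures are saved under pics/ and viewed, at most 11 in all, crops included, and the job is handed in when it is done.

```bash
mkdir -p pics; ls
cat > h.py <<'E'
import numpy as np, cv2
from bench import robot, get_image
from scipy.spatial.transform import Rotation as R
def snap(n,f):
    d=get_image(n); cv2.imwrite(f'pics/{f}.png',cv2.cvtColor(d['image'],cv2.COLOR_RGB2BGR)); np.savez(f'pics/{f}.npz',K=d['intrinsics'],T=d['cam_to_world'],im=d['image']); return d
def ray(d,u,v):
    K=np.array(d['K'] if 'K' in d else d['intrinsics']);T=np.array(d['T'] if 'T' in d else d['cam_to_world'])
    p=np.linalg.inv(K)@[u,v,1]; return T[:3,3],T[:3,:3]@np.array([p[0],-p[1],-p[2]])
def onz(d,u,v,z):
    o,r=ray(d,u,v); return o+r*(z-o[2])/r[2]
def proj(d,P):
    K=np.array(d['K']);T=np.array(d['T']); c=T[:3,:3].T@(np.array(P)-T[:3,3]); q=K@[c[0],-c[1],-c[2]]; return q[:2]/q[2]
E
python3 - <<'E'
from h import *
for n in("top","scene"):
    d=snap(n,n+'0'); print(np.round(d['cam_to_world'],3).tolist(),np.round(d['intrinsics'],1).tolist())
print(robot.read_state())
a=cv2.imread('pics/top0.png');cv2.imwrite('pics/top0b.png',cv2.resize(a,(800,500)))
E
```

```text
pics
[[-0.01, 0.998, -0.066, 0.368], [-1.0, -0.009, 0.018, -0.06], [0.017, 0.066, 0.998, 0.986], [0.0, 0.0, 0.0, 1.0]] [[370.5, 0.0, 322.0], [0.0, 370.5, 198.0], [0.0, 0.0, 1.0]]
[[-0.234, -0.645, 0.728, 1.263], [0.972, -0.143, 0.186, 0.145], [-0.016, 0.751, 0.66, 0.784], [0.0, 0.0, 0.0, 1.0]] [[370.8, 0.0, 322.1], [0.0, 370.8, 199.8], [0.0, 0.0, 1.0]]
{'t': 0.1, 'joint_positions': array([ 6.77632667e+01,  2.17348979e+01,  9.93914697e+01,  7.21404627e-06,
        5.89270970e+01, -1.90567106e+00]), 'dq': array([ 0.08277193, -0.00819598, -0.08552946, -0.03409837,  0.00329193,
        0.02626636]), 'joint_efforts': array([-2.28363315e-04, -7.65030313e+01, -4.35294449e+01,  6.52425899e-02,
        3.98605282e-02, -1.04211577e-05]), 'position': array([0.24306655, 0.65609611, 0.22736817]), 'tool_rot': array([-1.79946565e+02, -1.78408845e-03,  1.59668933e+02]), 'ft_force': array([-0.28440572, -0.11884556, -0.08822201]), 'torque': array([ 0.01302665, -0.03342557,  0.00307262]), 'grasp_force': 0.0, 'grip_width': 0.9973641589149281}
```

View pics/top0.png

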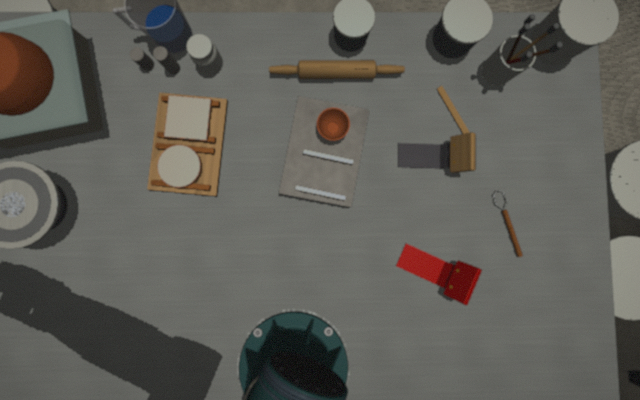

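View pics/scene0.png

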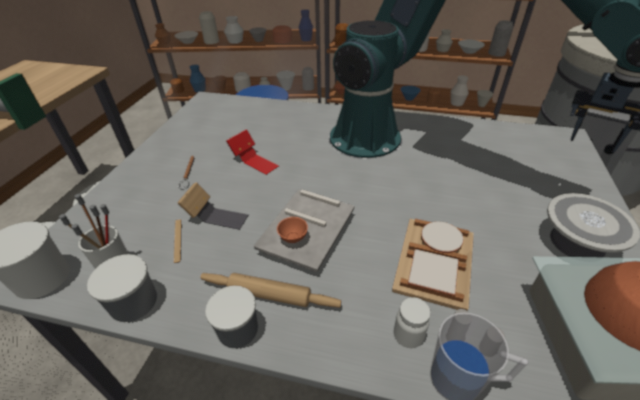

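The top view shows the steel-and-beech lifter with its blade at (425,155) and grip at (462,153). A red look-alike sits at (425,263)/(462,282). Also visible: square tile (188,118), round tile (180,165), kiln bars (328,157) and (320,192), bowl (333,124). The lifter at (440,155) is the one meant, because its blade is bare steel and its grip is beech; the other is red. I'll confirm that in one crop and measure.

Run:
```python
from h import *
a=cv2.imread('pics/top0.png')
def crop(x0,y0,w,h,s): return cv2.resize(a[y0:y0+h,x0:x0+w],None,fx=s,fy=s,interpolation=cv2.INTER_CUBIC)
m=np.zeros((600,800,3),np.uint8)
m[:300,:500]=crop(385,120,100,60,5)
m[300:,:400]=crop(140,85,100,75,4)
m[300:,400:]=crop(275,145,100,75,4)[:300]
cv2.imwrite('pics/m0.png',m)
d=np.load('pics/top0.npz');im=d['im'].astype(int);hsv=cv2.cvtColor(d['im'],cv2.COLOR_RGB2HSV)
def rect(mask,x0,y0,x1,y1,z,name):
    k=np.zeros(mask.shape,np.uint8);k[y0:y1,x0:x1]=mask[y0:y1,x0:x1]
    cs,_=cv2.findContours(k,cv2.RETR_EXTERNAL,cv2.CHAIN_APPROX_NONE)
    for c in sorted(cs,key=cv2.contourArea)[::-1][:2]:
        if cv2.contourArea(c)<30: continue
        P=np.array([onz(d,u,v,z)[:2] for u,v in c[:,0]],np.float32)
        r=cv2.minAreaRect(P*1000); print(name,cv2.minAreaRect(c)[0],np.round(r[0],1),np.round(r[1],1),round(r[2],2))
for p in [(420,155),(400,130),(188,118),(180,165),(328,157),(300,180),(160,120),(462,153)]: print(p,im[p[1],p[0]],hsv[p[1],p[0]])
S,V=hsv[...,1],hsv[...,2]
rect((V<95)&(S<60),392,135,448,175,.003,'blade')
rect((V>140)&(S<75),155,90,220,143,.042,'sqtile')
rect((V>140)&(S<75),150,144,215,190,.042,'round')
rect((V>150)&(S<60),290,145,360,205,.056,'bars')
rect((S>90),140,85,240,200,.018,'board')
rect((S>100),440,125,480,178,.06,'grip')
```

```text
(420, 155) [65 65 67] [120   8  67]
(400, 130) [107 107 102] [ 30  12 107]
(188, 118) [153 149 135] [ 23  30 153]
(180, 165) [155 151 137] [ 23  30 155]
(328, 157) [154 159 161] [ 99  11 161]
(300, 180) [114 111 103] [ 22  25 114]
(160, 120) [129 101  67] [ 16 123 129]
(462, 153) [87 68 42] [ 17 132  87]
blade (422.0, 157.0) [ 542.1 -347.4] [135.6  92.6] 88.64
sqtile (186.81411743164062, 116.96353149414062) [642.8 269.1] [106.9 107.4] 84.0
round (178.00001525878906, 165.50003051757812) [516.9 290.3] [104.2 104.8] 26.86
bars (320.0631408691406, 192.20938110351562) [444.  -71.2] [123.9   7.2] 77.18
bars (327.9729309082031, 156.12454223632812) [535.6 -92.2] [124.3   7. ] 77.19
board (187.03659057617188, 144.1707305908203) [578.2 275.4] [179.8 259. ] 84.11
grip (461.5, 148.0) [ 553.2 -432. ] [ 63.9 119.3] 87.85
```

View pics/m0.png

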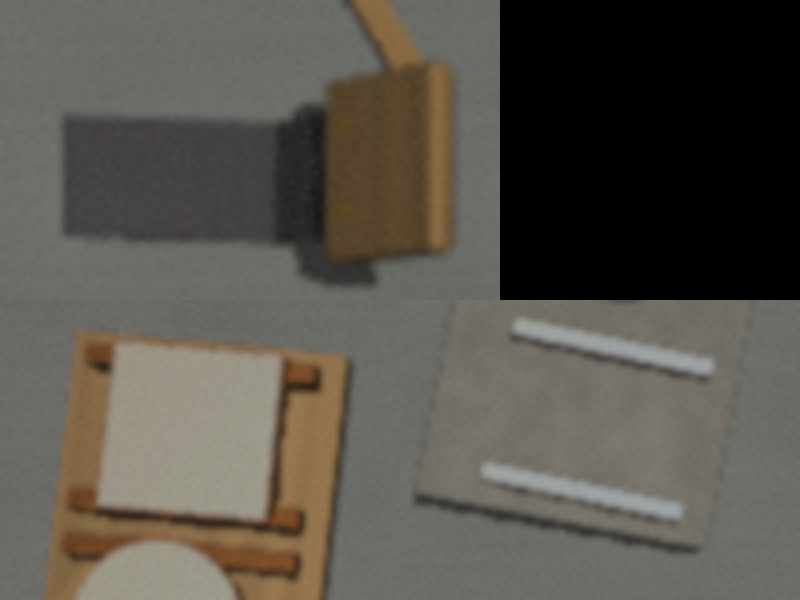

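Confirmed: the crop shows a grey steel blade with its front edge at u≈397.6, v≈143–167.5, and a beech grip at the right. The square tile spans the upper batten pair and the white bars are clear. Next I'll measure the lifter's pose from its blade edges.

```bash
cat >> h.py <<'E'
XY=np.array
def target(x,y,z,yaw,up=0.072):
    "TCP pose holding lifter whose origin is at x,y,z with yaw (deg); grasp point `up` m along the slope"
    c,s=np.cos(np.radians(35)),np.sin(np.radians(35)); a=np.radians(yaw)
    xl=np.array([np.cos(a),np.sin(a),0]); zw=np.array([0,0,1.])
    zt=s*xl-c*zw; yt=c*xl+s*zw
    # bend at -57.5, grip mid offset known: 70 mm up -> (-97.6, 58.8)
    g=np.array([x,y,z])-.0976*xl+.0588*zw-(up-.070)*zt
    return g+.005*zt, R.from_matrix(np.c_[np.cross(yt,zt),yt,zt])
def cur():
    s=robot.read_state(); return np.array(s['position']),R.from_euler('xyz',s['tool_rot'],degrees=True),s
def delta(*a,**k):
    p,r=target(*a,**k); q,o,s=cur()
    print('turn first',np.round((o.inv()*r).as_rotvec()/(np.pi/2),4),'then shift',np.round(r.inv().apply(p-q)/.15,4),'| shift now',np.round(o.inv().apply(p-q)/.15,4),'tgt',np.round(p,4),'cur',np.round(q,4))
def lifter_from_tcp(up=.072):
    q,o,s=cur(); M=o.as_matrix(); zt=M[:,2]; yt=M[:,1]; c,s_=np.cos(np.radians(35)),np.sin(np.radians(35))
    xl=c*yt+s_*zt; zl=s_*yt-c*zt
    return q-.005*zt+(up-.070)*zt+.0976*xl-.0588*zl, np.degrees(np.arctan2(xl[1],xl[0])), np.degrees(np.arctan2(xl[2],np.hypot(*xl[:2])))
E
python3 - <<'E'
from h import *
d=np.load('pics/top0.npz');g=cv2.GaussianBlur(cv2.cvtColor(d['im'],cv2.COLOR_RGB2GRAY),(3,3),0).astype(float)
def cross(line): # sub-pixel steepest edge
    e=np.abs(np.diff(line)); k=int(e.argmax()); w=e[max(0,k-2):k+3]; return (np.arange(max(0,k-2),k+3)[:len(w)]*w).sum()/w.sum()+.5
top=[onz(d,u,135+cross(g[135:150,u]),.003) for u in range(401,436)]
bot=[onz(d,u,160+cross(g[160:174,u]),.003) for u in range(401,436)]
fr=[onz(d,390+cross(g[v,390:405]),v,.003) for v in range(147,165)]
for n,P in(('top',top),('bot',bot),('front',fr)):
    P=np.array(P,np.float32)[:,:2]; vx,vy,x,y=cv2.fitLine(P,cv2.DIST_HUBER,0,.001,.001).ravel(); print(n,np.degrees(np.arctan2(vy,vx)),x,y)
E
```

```text
top 87.937096 0.57850814 -0.3340402
bot 88.26083 0.51188195 -0.33572546
front -1.0802345 0.55088645 -0.2798433
```

Run:
```python
from h import *
delta(.6,.2,.24,88.1)
delta(.5451,-.3373,.0,88.1,up=.172)
q,o,s=cur(); p,r=target(.5451,-.3373,.0,88.1,up=.172); print('w1',o.inv().apply(np.array([.6,.2,.3])-q)/.15)
# yaw-only then tilt
print((o.inv()*R.from_euler('xyz',[180,0,178.1],degrees=True)).as_rotvec()/(np.pi/2), r.inv().apply(p-np.array([.6,.2,.3]))/.15)
```

```text
turn first [-0.3861  0.0624 -0.1984] then shift [-2.4791 -2.6846 -2.4411] | shift now [-3.4898 -2.6313 -0.4575] tgt [0.5968 0.1042 0.2963] cur [0.2431 0.6561 0.2274]
turn first [-0.3861  0.0624 -0.1984] then shift [-2.232  -6.5449 -3.8575] | shift now [-4.5121 -6.4791  0.6   ] tgt [ 0.54   -0.4905  0.1383] cur [0.2431 0.6561 0.2274]
w1 [-3.2877493  -2.02489878 -0.48242636]
[-5.85402996e-04 -1.15146735e-04 -2.04789607e-01] [ 0.24703693 -4.39783553 -1.76305872]
```

```bash
python3 -m crank '[[[-0.274,-0.169,-0.04,0,0,0,115],[-0.274,-0.169,-0.04,0,0,0,115],[-0.274,-0.169,-0.04,0,0,0,115],[-0.274,-0.169,-0.04,0,0,0,115],[-0.274,-0.169,-0.04,0,0,0,115],[-0.274,-0.169,-0.04,0,0,0,115],[-0.274,-0.169,-0.04,0,0,0,115],[-0.274,-0.169,-0.04,0,0,0,115],[-0.274,-0.169,-0.04,0,0,0,115],[-0.274,-0.169,-0.04,0,0,0,115],[-0.274,-0.169,-0.04,0,0,0,115],[-0.274,-0.169,-0.04,0,0,0,115],[0,0,0,-0.0965,0.0156,-0.0496,115],[0,0,0,-0.0965,0.0156,-0.0496,115],[0,0,0,-0.0965,0.0156,-0.0496,115],[0,0,0,-0.0965,0.0156,-0.0496,115],[0,0,0,0,0,0,115]]]'
python3 - <<'E'
from h import *
delta(.5451,-.3373,.0,88.1,up=.172); print(cur()[2]['joint_positions'])
E
```

```text
t: 2.22
position: [0.5997, 0.1984, 0.2985]
tool_rot: [145.0, -0.1, 178.0]
ft_force: [0.5, -0.4, 0.4]
grip_width: 0.549
grasp_force: 0.0
turn first [ 0.     -0.0003 -0.0022] then shift [ 0.2454 -4.3831 -1.765 ] | shift now [ 0.2312 -4.3839 -1.765 ] tgt [ 0.54   -0.4905  0.1383] cur [0.5997 0.1984 0.2985]
[   2.78892435   10.9059002   110.70247425   40.33609      62.04216867
 -105.81264749]
```

```bash
python3 -m crank '[[[0.0172,-0.313,-0.126,0,0,0,115],[0.0172,-0.313,-0.126,0,0,0,115],[0.0172,-0.313,-0.126,0,0,0,115],[0.0172,-0.313,-0.126,0,0,0,115],[0.0172,-0.313,-0.126,0,0,0,115],[0.0172,-0.313,-0.126,0,0,0,115],[0.0172,-0.313,-0.126,0,0,0,115],[0.0172,-0.313,-0.126,0,0,0,115],[0.0172,-0.313,-0.126,0,0,0,115],[0.0172,-0.313,-0.126,0,0,0,115],[0.0172,-0.313,-0.126,0,0,0,115],[0.0172,-0.313,-0.126,0,0,0,115],[0.0172,-0.313,-0.126,0,0,0,115],[0.0172,-0.313,-0.126,0,0,0,115],[0,0,0,0,0,0,115]]]'
python3 - <<'E'
from h import *
delta(.5451,-.3373,.0,88.1); print(cur()[2]['joint_positions']); snap('scene','s1')
E
```

```text
t: 4.1
position: [0.5407, -0.4912, 0.1379]
tool_rot: [145.2, -0.3, 177.9]
ft_force: [-0.6, 0.8, -0.5]
grip_width: 0.544
grasp_force: 0.0
turn first [-0.0019 -0.0012 -0.0035] then shift [0.005  0.0052 0.6677] | shift now [0.0037 0.0072 0.6676] tgt [ 0.5419 -0.4331  0.0563] cur [ 0.5407 -0.4912  0.1379]
[ -51.48682086   41.4130406    84.05385237   21.80773838   83.04498964
 -147.5299729 ]
```

View pics/s1.png

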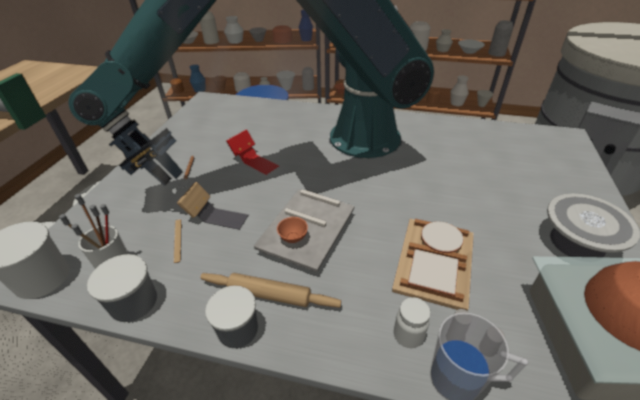

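The gripper is in line with the grip, with fingers at (165,165) and grip at (197,200). I'll descend along the slope and close.

```bash
python3 -m crank '[[[0.004,0.006,0.1,0,0,0,115],[0,0,0.1,0,0,0,115],[0,0,0.1,0,0,0,115],[0,0,0.1,0,0,0,115],[0,0,0.1,0,0,0,115],[0,0,0.067,0,0,0,115],[0,0,0.05,0,0,0,115],[0,0,0.05,0,0,0,115],[0,0,0,0,0,0,115],[0,0,0,0,0,0,150],[0,0,0,0,0,0,190],[0,0,0,0,0,0,200],[0,0,0,0,0,0,255],[0,0,0,0,0,0,255],[0,0,0,0,0,0,255],[0,0,0,0,0,0,255]]]'
python3 -c "
from h import *
delta(.5451,-.3373,0,88.1); print(lifter_from_tcp())"
```

```text
t: 6.15
position: [0.5424, -0.4305, 0.0577]
tool_rot: [145.0, 0.0, 178.1]
ft_force: [0.5, -0.1, -2.8]
grip_width: 0.196
grasp_force: 30.0
turn first [0.0005 0.0001 0.0001] then shift [ 0.0027 -0.0197 -0.0031] | shift now [ 0.0027 -0.0197 -0.0031] tgt [ 0.5419 -0.4331  0.0563] cur [ 0.5424 -0.4305  0.0577]
(array([ 0.54559666, -0.33458759,  0.00138574]), np.float64(88.10436073050167), np.float64(0.043683931834333))
```

```bash
python3 -m crank '[[[0,0.03,-0.043,0,0,0,255],[0,0.06,-0.086,0,0,0,255],[0,0.1,-0.142,0,0,0,255],[0,0.1,-0.142,0,0,0,255],[0,0.1,-0.142,0,0,0,255],[0,0.06,-0.086,0,0,0,255],[0,0.03,-0.043,0,0,0,255],[0,0,0,0,0,0,255],[0,0,0,0,0,0,255]]]'
sed -i 's/up=0.072/up=0.0737/;s/up=.072/up=.0737/' h.py
python3 -c "
from h import *
print(lifter_from_tcp());delta(.6251,.110,.125,84.1);delta(.6251,.110,.025,84.1)
snap('top','t2');snap('scene','s2')
a=cv2.imread('pics/t2.png')[90:240,360:520];b=cv2.imread('pics/s2.png')[90:240,100:260]
cv2.imwrite('pics/m2.png',cv2.resize(np.hstack([a,b]),(800,375)))"
```

```text
t: 7.28
position: [0.5421, -0.4301, 0.1821]
tool_rot: [144.9, -0.0, 178.1]
ft_force: [0.1, -0.3, -1.7]
grip_width: 0.196
grasp_force: 30.0
(array([ 0.54525289, -0.3332403 ,  0.1245402 ]), np.float64(88.10019573677347), np.float64(0.09720029459882917))
turn first [ 0.0011 -0.0259  0.0361] then shift [-0.1804  2.4542  1.7133] | shift now [-0.3888  2.4351  1.7059] tgt [0.6151 0.0137 0.1827] cur [ 0.5421 -0.4301  0.1821]
turn first [ 0.0011 -0.0259  0.0361] then shift [-0.1804  2.0718  2.2594] | shift now [-0.3892  2.0518  2.2513] tgt [0.6151 0.0137 0.0827] cur [ 0.5421 -0.4301  0.1821]
```

View pics/m2.png

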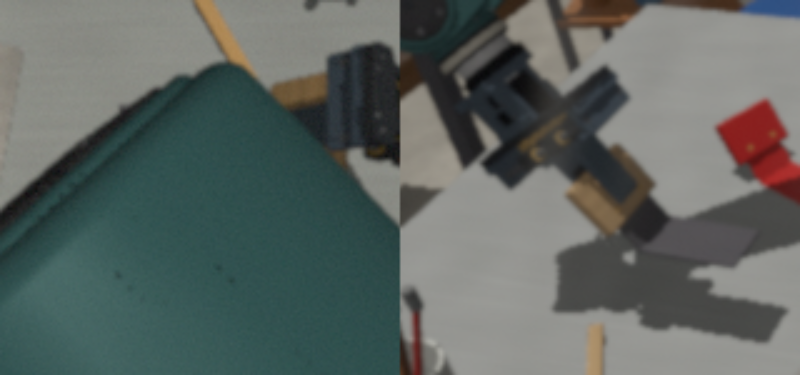

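The lifter is held flat, clear of the bench: blade at (700,240) in the right crop. Going to the pre-insertion point.

```bash
python3 -m crank '[[[0,0,0,0.0011,-0.0259,0.0361,255],[-0.007,0.1,0.07,0,0,0,255],[-0.015,0.2,0.14,0,0,0,255],[-0.018,0.25,0.1745,0,0,0,255],[-0.018,0.25,0.1745,0,0,0,255],[-0.018,0.25,0.1745,0,0,0,255],[-0.018,0.25,0.1745,0,0,0,255],[-0.018,0.25,0.1745,0,0,0,255],[-0.018,0.25,0.1745,0,0,0,255],[-0.018,0.25,0.1745,0,0,0,255],[-0.016,0.2,0.14,0,0,0,255],[-0.014,0.154,0.108,0,0,0,255],[-0.01,0.05,0.035,0,0,0,255],[0,0,0,0,0,0,255],[0,0,0,0,0,0,255]]]'
python3 -c "
from h import *
print(lifter_from_tcp());delta(.6251,.110,.025,84.1)
snap('top','t3');snap('scene','s3')
a=cv2.imread('pics/t3.png')[80:230,140:300];b=cv2.imread('pics/s3.png')[160:310,330:490]
cv2.imwrite('pics/m3.png',cv2.resize(np.hstack([a,b]),(800,375)))"
```

```text
t: 9.25
position: [0.6165, 0.0127, 0.1831]
tool_rot: [145.1, 0.1, 174.1]
ft_force: [-0.0, -0.1, -2.7]
grip_width: 0.195
grasp_force: 30.0
(array([0.62651055, 0.10894193, 0.12527022]), np.float64(84.09301423134956), np.float64(-0.060076828332308485))
turn first [-0.0007  0.0007  0.0004] then shift [ 0.0096 -0.3792  0.5514] | shift now [ 0.0103 -0.3786  0.5518] tgt [0.6151 0.0137 0.0827] cur [0.6165 0.0127 0.1831]
```

View pics/m3.png

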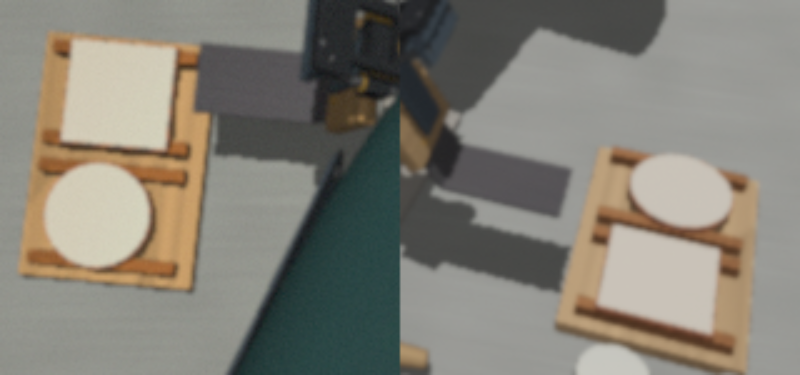

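The blade is held level and lined up with the square tile's channel: blade front at (200,78), channel mouth at (188,100) in the left crop, offset by parallax. Descending and checking the alignment numerically.

```bash
python3 -m crank '[[[0.005,-0.03,0.043,0,0,0,255],[0.005,-0.06,0.087,0,0,0,255],[0,-0.08,0.117,0,0,0,255],[0,-0.08,0.117,0,0,0,255],[0,-0.06,0.087,0,0,0,255],[0,-0.04,0.058,0,0,0,255],[0,-0.029,0.042,0,0,0,255],[0,0,0,0,0,0,255],[0,0,0,0,0,0,255]]]'
python3 - <<'E'
from h import *
print(lifter_from_tcp())
snap('top','t4');snap('scene','s4')
d=np.load('pics/t4.npz')
a=cv2.imread('pics/t4.png')[80:200,140:300].copy()
a=cv2.resize(a,(800,600),interpolation=cv2.INTER_CUBIC)
L,yw,_=lifter_from_tcp();c=np.cos(np.radians(yw));s=np.sin(np.radians(yw))
for fx,fy in((.0575,.033),(.0575,-.033),(0,.033),(0,-.033)):
    u,v=proj(d,[L[0]+c*fx-s*fy,L[1]+s*fx+c*fy,L[2]+.003]); cv2.circle(a,(int((u-140+.5)*5),int((v-80+.5)*5)),3,(0,0,255),-1)
# channel edges predicted (z .034, y=-62.5+-41 in board)
B=np.array([.5782,.2754]);bx=np.array([.1028,.9947]);by=np.array([-.9947,.1028])
for y in(-.0625-.041,-.0625+.041):
    for x in(-.075,.075):
        p=B+bx*x+by*y; u,v=proj(d,[*p,.034]); cv2.circle(a,(int((u-140+.5)*5),int((v-80+.5)*5)),3,(255,0,0),-1)
cv2.imwrite('pics/m4.png',a)
E
```

```text
t: 10.48
position: [0.6156, 0.0141, 0.0834]
tool_rot: [145.1, 0.1, 174.1]
ft_force: [0.9, 0.3, -2.6]
grip_width: 0.197
grasp_force: 30.0
(array([0.62566744, 0.11038077, 0.02553458]), np.float64(84.10349110346526), np.float64(-0.055103637674911124))
```

View pics/m4.png

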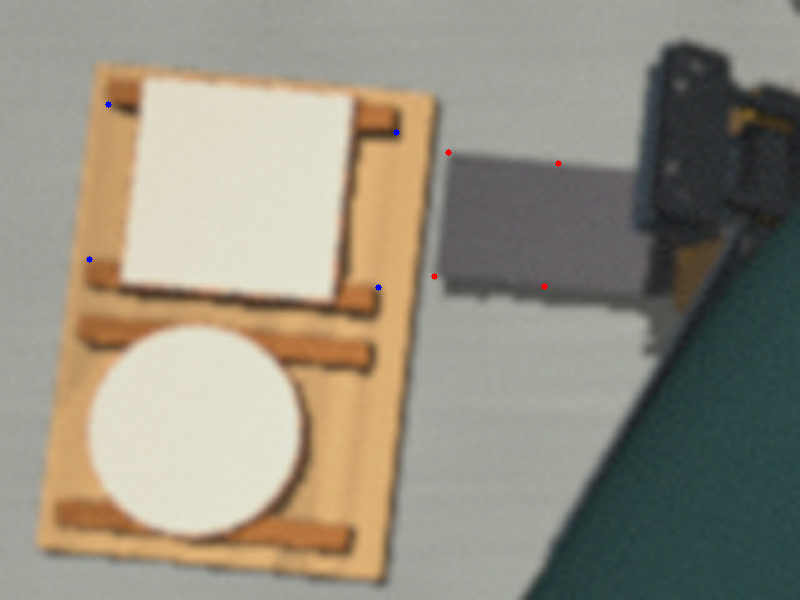

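Blue dots (predicted channel edges) sit on the battens' inner edges at (396,131) and (378,287). The blade's visible edges differ a little from the predicted red ones, so I'll measure the blade's edges before going in.

Run:
```python
from h import *
d=np.load('pics/t4.npz');g=cv2.cvtColor(d['im'],cv2.COLOR_RGB2GRAY).astype(int)
print(g[105:116,[230,240,250,260]].T); print(g[130:143,[230,240,250,260]].T); print(g[[114,120,126,132],222:234])
def cross(l,th): # first crossing below th
    k=int(np.argmax(np.array(l)<th)); return k-1+(l[k-1]-th)/(l[k-1]-l[k])
def fit(n,P):
    P=np.array(P,np.float32)[:,:2]; vx,vy,x,y=cv2.fitLine(P,cv2.DIST_HUBER,0,.001,.001).ravel(); print(n,np.degrees(np.arctan2(vy,vx)),x,y)
fit('top',[onz(d,u,104+cross(g[104:118,u],112),.0285) for u in range(232,264)])
L,yw,t=lifter_from_tcp();c=np.cos(np.radians(yw));s=np.sin(np.radians(yw))
print('pred top edge mid',L[:2]+np.array([-s,c])*-.033, 'bottom',L[:2]+np.array([-s,c])*.033,'front',L[:2]+np.array([c,s])*.0575)
```

```text
[[164 160 160 161 154 132 106  98 101  97  94]
 [162 162 163 165 163 154 127  98  93  95  96]
 [164 165 166 164 168 163 153 127 101  94  97]
 [164 165 165 164 165 165 164 156 128 104  98]]
[[ 93  95  93  95  90  84  75  77  93 130 157 163 163]
 [ 94  94  96  95  96  91  79  75  94 133 159 167 164]
 [ 99  97  98  98  95  97  93  87  80  78  94 134 160]
 [ 97 102 100  97  96  98  97  93  85  80  93 131 159]]
[[179 179 162 123 115 142 142 116  97  95  93  95]
 [181 175 141  98 127 150 130  99  93  94  93  91]
 [178 144 101 124 150 138 111  94  91  93  94  94]
 [156 120 111 141 142 118  95  92  93  93  94  93]]
top 83.54992 0.65799886 0.11648347
pred top edge mid [0.65847472 0.10695911] bottom [0.5928241  0.11374117] front [0.63155802 0.16754576]
```

The edges agree with the prediction within 1.5 mm and 0.5°. Inserting now.

```bash
python3 -c "
from h import *
delta(.6411,.2645,.025,84.1)"
```

```text
turn first [-0.0007  0.001   0.0008] then shift [0.0024 0.8432 0.5958] | shift now [0.0024 0.8438 0.5949] tgt [0.6311 0.1682 0.0827] cur [0.6156 0.0141 0.0834]
```

```bash
python3 -m crank '[[[0,0.03,0.0212,0,0,0,255],[0,0.06,0.0424,0,0,0,255],[0,0.08,0.0565,0,0,0,255],[0,0.08,0.0565,0,0,0,255],[0,0.08,0.0565,0,0,0,255],[0,0.08,0.0565,0,0,0,255],[0,0.08,0.0565,0,0,0,255],[0,0.08,0.0565,0,0,0,255],[0,0.08,0.0565,0,0,0,255],[0,0.08,0.0565,0,0,0,255],[0,0.06,0.0424,0,0,0,255],[0,0.04,0.028,0,0,0,255],[0,0.01,0.007,0,0,0,255],[0,0,0,0,0,0,255],[0,0,0,0,0,0,255]]]'
python3 -c "
from h import *
print(lifter_from_tcp());delta(.6411,.2645,.025,84.1)
snap('top','t5')
d=np.load('pics/t5.npz');m=cv2.inRange(cv2.cvtColor(d['im'],cv2.COLOR_RGB2HSV),(0,0,185),(180,75,255));k=np.zeros_like(m);k[90:143,155:220]=m[90:143,155:220]
c=max(cv2.findContours(k,0,1)[0],key=cv2.contourArea);print(cv2.minAreaRect(np.array([onz(d,u,v,.042)[:2]*1000 for u,v in c[:,0]],np.float32)))"
```

```text
t: 12.45
position: [0.6312, 0.1672, 0.0821]
tool_rot: [145.1, 0.1, 174.1]
ft_force: [0.3, -0.5, -2.6]
grip_width: 0.198
grasp_force: 30.0
(array([0.64120044, 0.26350541, 0.02424982]), np.float64(84.07947469457507), np.float64(-0.05640047961078566))
turn first [-0.0006  0.0007  0.0002] then shift [ 0.0007  0.0075 -0.0001] | shift now [ 0.0007  0.0075 -0.0001] tgt [0.6311 0.1682 0.0827] cur [0.6312 0.1672 0.0821]
((643.802734375, 279.1916198730469), (88.60221862792969, 107.13876342773438), 84.85456848144531)
```

Inside the channel with no contact force. Lifting gently.

```bash
python3 -m crank '[[[0,0.008,-0.011,0,0,0,255],[0,0.015,-0.022,0,0,0,255],[0,0.015,-0.022,0,0,0,255],[0,0.015,-0.022,0,0,0,255],[0,0.02,-0.029,0,0,0,255],[0,0.025,-0.036,0,0,0,255],[0,0.03,-0.043,0,0,0,255],[0,0.03,-0.043,0,0,0,255],[0,0.03,-0.043,0,0,0,255],[0,0.03,-0.043,0,0,0,255],[0,0.03,-0.043,0,0,0,255],[0,0.02,-0.029,0,0,0,255],[0,0.015,-0.022,0,0,0,255],[0,0.008,-0.011,0,0,0,255],[0,0,0,0,0,0,255],[0,0,0,0,0,0,255],[0,0,0,0,0,0,255]]]'
python3 -c "
from h import *
L=lifter_from_tcp();print(L)
snap('top','t6');snap('scene','s6')
a=cv2.imread('pics/t6.png')[80:230,140:300];b=cv2.imread('pics/s6.png')[160:310,350:510]
cv2.imwrite('pics/m6.png',cv2.resize(np.hstack([a,b]),(800,375)))
d=np.load('pics/t6.npz');m=cv2.inRange(cv2.cvtColor(d['im'],cv2.COLOR_RGB2HSV),(0,0,170),(180,75,255));k=np.zeros_like(m);k[85:143,150:225]=m[85:143,150:225]
c=max(cv2.findContours(k,0,1)[0],key=cv2.contourArea);print(cv2.minAreaRect(np.array([onz(d,u,v,L[0][2]+.011)[:2]*1000 for u,v in c[:,0]],np.float32)))"
```

```text
t: 14.62
position: [0.6309, 0.1674, 0.1584]
tool_rot: [145.1, 0.0, 174.1]
ft_force: [0.3, -0.5, -4.5]
grip_width: 0.198
grasp_force: 30.0
(array([0.64088516, 0.2636737 , 0.10058036]), np.float64(84.1022308475226), np.float64(-0.05476296919169991))
((643.3223876953125, 270.3528747558594), (108.69679260253906, 108.91444396972656), 84.55216217041016)
```

View pics/m6.png

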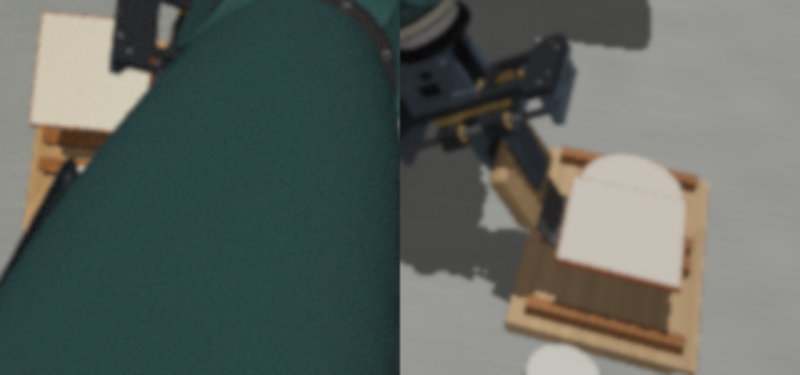

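The tile is lifted and level on the blade, glaze up: (95,70) in the left crop, (625,230) in the right. The wrist force rose by 1.9 N, which matches the tile's weight. Working out the carry.

```bash
python3 -c "
from h import *
delta(.4866,-.088,.10,77.2)"
```

```text
turn first [-0.0006 -0.0435  0.0632] then shift [ 0.5613 -2.0665 -1.4407] | shift now [ 0.8602 -1.9971 -1.3903] tgt [ 0.4651 -0.1824  0.1577] cur [0.631  0.1674 0.1585]
```

```bash
python3 -m crank '[[[0,0,0,0,-0.005,0.0078,255],[0,0,0,0,-0.011,0.016,255],[0,0,0,0,-0.011,0.016,255],[0,0,0,0,-0.011,0.016,255],[0,0,0,0,-0.005,0.0078,255],[0,0,0,0,0,0,255]]]' && python3 -m crank '[[[0.0084,-0.031,-0.0216,0,0,0,255],[0.0168,-0.062,-0.0432,0,0,0,255],[0.0253,-0.093,-0.0648,0,0,0,255],[0.0383,-0.141,-0.0983,0,0,0,255],[0.0383,-0.141,-0.0983,0,0,0,255],[0.0383,-0.141,-0.0983,0,0,0,255],[0.0383,-0.141,-0.0983,0,0,0,255],[0.0383,-0.141,-0.0983,0,0,0,255],[0.0383,-0.141,-0.0983,0,0,0,255],[0.0383,-0.141,-0.0983,0,0,0,255],[0.0383,-0.141,-0.0983,0,0,0,255],[0.0383,-0.141,-0.0983,0,0,0,255],[0.0383,-0.141,-0.0983,0,0,0,255],[0.0383,-0.141,-0.0983,0,0,0,255],[0.0383,-0.141,-0.0983,0,0,0,255],[0.0253,-0.093,-0.0648,0,0,0,255],[0.0168,-0.062,-0.0432,0,0,0,255],[0.0084,-0.031,-0.0216,0,0,0,255],[0,0,0,0,0,0,255],[0,0,0,0,0,0,255]]]'
python3 -c "
from h import *
L=lifter_from_tcp();print(L)
delta(.4866,-.088,.10,77.2)
snap('top','t7');snap('scene','s7')
a=cv2.imread('pics/t7.png')[90:240,260:420];b=cv2.imread('pics/s7.png')[160:310,230:390]
cv2.imwrite('pics/m7.png',cv2.resize(np.hstack([a,b]),(800,375)))"
```

```text
t: 15.48
position: [0.6309, 0.1674, 0.1587]
tool_rot: [145.1, -0.0, 167.2]
ft_force: [-0.6, -0.6, -4.5]
grip_width: 0.196
grasp_force: 30.0
t: 17.98
position: [0.4655, -0.1815, 0.1582]
tool_rot: [145.0, -0.0, 167.2]
ft_force: [0.2, -0.3, -4.5]
grip_width: 0.2
grasp_force: 30.0
(array([ 0.48684458, -0.08711641,  0.10041301]), np.float64(77.2250175973642), np.float64(-0.04371063288970182))
turn first [-0.0005 -0.0006 -0.0001] then shift [ 0.0009 -0.0071 -0.001 ] | shift now [ 0.0009 -0.0071 -0.001 ] tgt [ 0.4651 -0.1824  0.1577] cur [ 0.4655 -0.1815  0.1582]
```

View pics/m7.png

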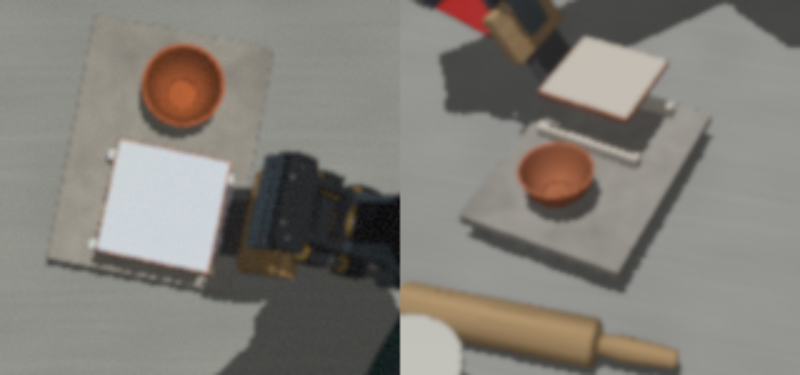

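The tile (165,205 in the left crop) is level over the bars, and the bowl at (183,85) is untouched. Now I'll measure the tile on the blade here.

Run:
```python
from h import *
L=lifter_from_tcp()
d=np.load('pics/t7.npz');h=cv2.cvtColor(d['im'],cv2.COLOR_RGB2HSV);m=cv2.inRange(h,(0,0,165),(180,60,255));k=np.zeros_like(m);k[140:205,285:358]=m[140:205,285:358]
k=cv2.morphologyEx(k,cv2.MORPH_OPEN,np.ones((7,7)))
c=max(cv2.findContours(k,0,1)[0],key=cv2.contourArea);r=cv2.minAreaRect(np.array([onz(d,u,v,L[0][2]+.011)[:2]*1000 for u,v in c[:,0]],np.float32));print(r)
t=np.array(r[0])/1000; a=np.radians(77.2); e=t-np.array([.4898,-.0817]); print('err along,lat mm',1e3*(e@[np.cos(a),np.sin(a)]),1e3*(e@[-np.sin(a),np.cos(a)]))
x,y=L[0][:2]-[np.cos(a)*(e@[np.cos(a),np.sin(a)]),np.sin(a)*(e@[np.cos(a),np.sin(a)])]
print(x,y);delta(x,y,.047,77.2)
```

```text
((488.7720031738281, -82.98949432373047), (111.50865936279297, 109.68603515625), 77.60759735107422)
err along,lat mm -1.4852007095624233 0.7167649111583634
0.4871804122921448 -0.08568791637137839
turn first [-0.0005 -0.0006  0.    ] then shift [ 0.0006 -0.1967  0.2977] | shift now [ 0.0004 -0.1965  0.2979] tgt [ 0.4657 -0.1801  0.1047] cur [ 0.4655 -0.1816  0.1582]
```

```bash
python3 -m crank '[[[0,-0.01,0.015,0,0,0,255],[0,-0.02,0.03,0,0,0,255],[0,-0.03,0.045,0,0,0,255],[0,-0.03,0.045,0,0,0,255],[0,-0.03,0.045,0,0,0,255],[0,-0.02,0.03,0,0,0,255],[0,-0.014,0.022,0,0,0,255],[0,-0.011,0.017,0,0,0,255],[0,-0.009,0.014,0,0,0,255],[0,-0.009,0.014,0,0,0,255],[0,-0.008,0.012,0,0,0,255],[0,-0.006,0.009,0,0,0,255],[0,0,0,0,0,0,255],[0,0,0,0,0,0,255],[0,0,0,0,0,0,255],[0,0,0,0,0,0,255],[0,0,0,0,0,0,255]]]'
python3 -c "
from h import *
print(lifter_from_tcp())
a=np.radians(77.2);delta(.4872-.165*np.cos(a),-.0857-.165*np.sin(a),.047,77.2)"
```

```text
t: 20.2
position: [0.4656, -0.1806, 0.1047]
tool_rot: [145.1, -0.0, 167.2]
ft_force: [0.5, 0.4, -2.4]
grip_width: 0.198
grasp_force: 30.0
(array([ 0.48705758, -0.08620992,  0.04689501]), np.float64(77.19458477689874), np.float64(-0.05015087842399814))
turn first [-0.0006 -0.0003 -0.0003] then shift [ 0.     -0.8984 -0.6292] | shift now [-1.000e-04 -8.989e-01 -6.284e-01] tgt [ 0.4292 -0.341   0.1047] cur [ 0.4656 -0.1806  0.1047]
```

The wrist force is back to −2.4 N, so the tile has left the blade. Retracting straight along the channel.

```bash
python3 -m crank '[[[0,-0.02,-0.014,0,0,0,255],[0,-0.04,-0.028,0,0,0,255],[0,-0.08,-0.056,0,0,0,255],[0,-0.08,-0.056,0,0,0,255],[0,-0.08,-0.056,0,0,0,255],[0,-0.08,-0.056,0,0,0,255],[0,-0.08,-0.056,0,0,0,255],[0,-0.08,-0.056,0,0,0,255],[0,-0.08,-0.056,0,0,0,255],[0,-0.08,-0.056,0,0,0,255],[0,-0.08,-0.056,0,0,0,255],[0,-0.06,-0.042,0,0,0,255],[0,-0.04,-0.028,0,0,0,255],[0,-0.018,-0.013,0,0,0,255],[0,0,0,0,0,0,255]]]'
python3 -c "
from h import *
print(lifter_from_tcp())
delta(.50,-.335,.047,77.2);delta(.50,-.335,.003,77.2)
snap('top','t8');d=np.load('pics/t8.npz');h=cv2.cvtColor(d['im'],cv2.COLOR_RGB2HSV);m=cv2.inRange(h,(0,0,150),(180,60,255));k=np.zeros_like(m);k[140:215,280:365]=m[140:215,280:365]
k=cv2.morphologyEx(k,cv2.MORPH_OPEN,np.ones((7,7)))
c=max(cv2.findContours(k,0,1)[0],key=cv2.contourArea);print(cv2.minAreaRect(np.array([onz(d,u,v,.064)[:2]*1000 for u,v in c[:,0]],np.float32)))
a=cv2.imread('pics/t8.png')[90:290,270:510];cv2.imwrite('pics/m8.png',cv2.resize(a,(720,600)))"
```

```text
t: 22.08
position: [0.4292, -0.341, 0.1048]
tool_rot: [145.0, -0.0, 167.2]
ft_force: [-0.1, -0.4, -2.4]
grip_width: 0.199
grasp_force: 30.0
(array([ 0.45059218, -0.24654715,  0.0470055 ]), np.float64(77.19495717332875), np.float64(-0.04886703407935605))
turn first [-0.0005 -0.0004 -0.0003] then shift [-0.4516 -0.4119 -0.2877] | shift now [-0.4516 -0.4119 -0.2876] tgt [ 0.4785 -0.4294  0.1047] cur [ 0.4292 -0.341   0.1048]
turn first [-0.0005 -0.0004 -0.0003] then shift [-0.4516 -0.5801 -0.0474] | shift now [-0.4519 -0.5799 -0.0472] tgt [ 0.4785 -0.4294  0.0607] cur [ 0.4292 -0.341   0.1048]
((489.46868896484375, -85.05230712890625), (118.37947082519531, 114.16431427001953), 79.19285583496094)
```

View pics/m8.png

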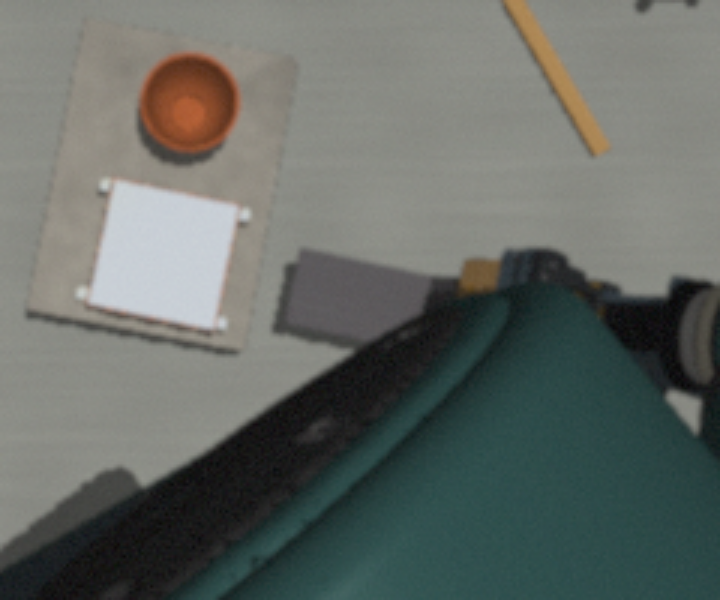

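The tile is centred on the bars (165,255), the bowl is in place, and the lifter is clear with its blade at (350,295). The bench to the right is bare apart from the stick at (560,80), so I'll lay the lifter down there, well short of the stick.

```bash
python3 -m crank '[[[-0.05,-0.045,-0.03,0,0,0,255],[-0.1,-0.09,-0.063,0,0,0,255],[-0.1,-0.09,-0.063,0,0,0,255],[-0.1,-0.09,-0.063,0,0,0,255],[-0.06,-0.06,-0.04,0,0,0,255],[-0.0416,-0.037,-0.0287,0,0,0,255],[0,-0.03,0.043,0,0,0,255],[0,-0.05,0.072,0,0,0,255],[0,-0.04,0.057,0,0,0,255],[0,-0.027,0.038,0,0,0,255],[0,-0.012,0.017,0,0,0,255],[0,-0.009,0.013,0,0,0,255],[0,0,0,0,0,0,255],[0,0,0,0,0,0,255],[0,0,0,0,0,0,255]]]'
python3 -c "
from h import *
print(lifter_from_tcp())"
```

```text
t: 24.0
position: [0.4786, -0.4296, 0.061]
tool_rot: [145.1, -0.0, 167.2]
ft_force: [-0.5, -0.7, -2.5]
grip_width: 0.194
grasp_force: 30.0
(array([ 0.49999176, -0.33521906,  0.00320595]), np.float64(77.19490456924495), np.float64(-0.060874819562585114))
```

Lowering the last 3 mm in small steps.

```bash
python3 -m crank '[[[0,-0.004,0.0055,0,0,0,255],[0,-0.004,0.0055,0,0,0,255],[0,0,0,0,0,0,255],[0,0,0,0,0,0,255],[0,-0.0035,0.005,0,0,0,255],[0,0,0,0,0,0,255],[0,0,0,0,0,0,255]]]'
python3 -c "
from h import *
print(lifter_from_tcp())"
```

```text
t: 24.88
position: [0.4785, -0.4296, 0.0579]
tool_rot: [145.1, -0.0, 167.2]
ft_force: [-0.3, 0.0, -2.9]
grip_width: 0.197
grasp_force: 30.0
(array([ 4.99917946e-01, -3.35187001e-01,  6.12482111e-05]), np.float64(77.19759374133692), np.float64(-0.05388659747820811))
```

```bash
python3 -m crank '[[[0,-0.002,0.003,0,0,0,255],[0,0,0,0,0,0,255],[0,0,0,0,0,0,255],[0,-0.002,0.003,0,0,0,255],[0,0,0,0,0,0,255],[0,0,0,0,0,0,255]]]'
python3 -c "
from h import *
print(lifter_from_tcp())"
```

```text
t: 25.62
position: [0.4785, -0.4296, 0.0568]
tool_rot: [145.1, -0.0, 167.2]
ft_force: [0.5, -1.0, -2.7]
grip_width: 0.193
grasp_force: 30.0
(array([ 0.49991356, -0.33515506, -0.00103641]), np.float64(77.19176958946072), np.float64(-0.050338435727862625))
```

```bash
python3 -m crank '[[[0,-0.002,0.003,0,0,0,255],[0,0,0,0,0,0,255],[0,0,0,0,0,0,255]]]' | grep -E 'pos|ft'
python3 -m crank '[[[0,-0.002,0.003,0,0,0,255],[0,0,0,0,0,0,255],[0,0,0,0,0,0,255]]]' | grep -E 'pos|ft'
python3 -m crank '[[[0,-0.002,0.003,0,0,0,255],[0,0,0,0,0,0,255],[0,0,0,0,0,0,255]]]' | grep -E 'pos|ft'
```

```text
position: [0.4785, -0.4295, 0.0562]
ft_force: [0.4, 0.3, -2.8]
position: [0.4785, -0.4295, 0.0558]
ft_force: [0.8, 0.3, -1.7]
position: [0.4786, -0.4296, 0.0556]
ft_force: [-2.3, -1.5, 5.3]
```

Touching the bench. Releasing and backing out along the slope.

```bash
python3 -m crank '[[[0,0.001,-0.0014,0,0,0,255],[0,0,0,0,0,0,190],[0,0,0,0,0,0,160],[0,0,0,0,0,0,130],[0,0,0,0,0,0,130],[0,0,0,0,0,0,130],[0,0,-0.03,0,0,0,130],[0,0,-0.06,0,0,0,130],[0,0,-0.1,0,0,0,130],[0,0,-0.15,0,0,0,130],[0,0,-0.2,0,0,0,130],[0,0,-0.2,0,0,0,130],[0,0,-0.2,0,0,0,130],[0,0,0,0,0,0,130],[0,0,0,0,0,0,130]]]'
python3 -c "
from h import *
snap('top','t9');snap('scene','s9')
a=cv2.imread('pics/t9.png')[70:220,140:500];b=cv2.imread('pics/s9.png')[100:320,120:500]
cv2.imwrite('pics/m9.png',np.vstack([cv2.resize(a,(600,250)),cv2.resize(b,(600,347))]))"
```

```text
t: 28.62
position: [0.4604, -0.508, 0.1708]
tool_rot: [145.0, -0.1, 167.2]
ft_force: [-0.2, -0.3, -0.7]
grip_width: 0.488
grasp_force: 0.0
```

View pics/m9.png

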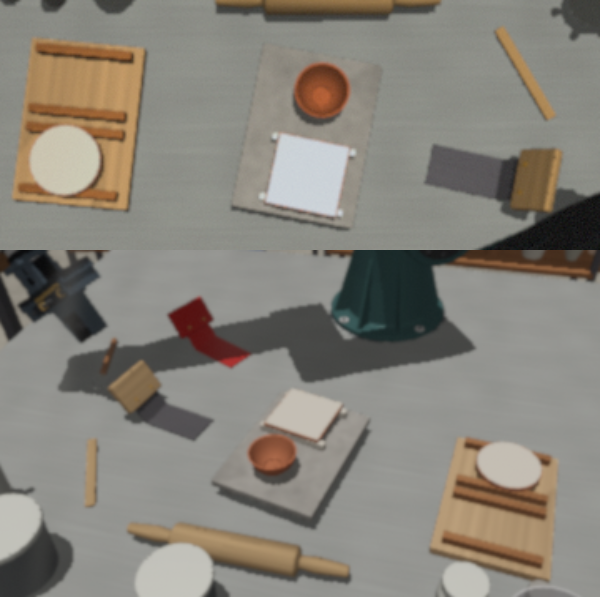

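The tile is square on both bars (310,175). The lifter lies flat on bare bench (490,175), the bowl and round tile are in place, and the gripper is clear. Handing in.

```bash
python3 -c "
from bench import robot
print(robot.sign_off())"
```

```text
the job is handed in; nothing more can be done
None
```

The job is handed in (no verdict came back): the square tile sits centred and square on the kiln bars, the lifter lies flat on the bare bench, and the round tile and bowl look undisturbed in the last pictures.

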